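Stand the tower cooler on the bare processor

TASK

Pick up the tall tower cooler from between the boards and stand it upright on the bare processor (the board whose metal processor lid is uncovered), centred and with its broad faces parallel to the memory sticks beside it. Lower it all the way onto the lid before letting go, release it slowly because it is top-heavy, and wait two seconds with the open gripper off it to see that it stands still. Do not tip it over, and leave the flat fan cooler on the bench where it is.

Things in the scene. Friction and masses are not known exactly. Their poses are not given: they have to be found in the camera images.
- tower_fins (a point): Tower cooler, loose, 0.45 kg, standing on the bench: aluminium fin block 50 mm thick (its x) by 95 wide (y) by 52 tall, on thin copper pipes over a 40 x 40 mm copper foot; 108 mm tall in all, top-heavy. Point: centre of the fin block, 82 mm above the foot's underside, 26 below the top; grip here across the 50 mm. z is up. A half turn about z changes nothing.
- processor_top (a point): Centre of the top of the bare processor: level metal lid 46 x 46 mm, 32 mm above the bench, 7 mm proud of its socket, on a fixed board (186 mm square). Two memory sticks run along its y, 55 and 67 mm off on the +x side, tops 22 mm above the lid; nothing else on this board is higher. The standing tower's x lies along this x (either way round), its fin centre 82 mm above this point.
- flat_center (a point): A bystander, loose: flat fan cooler, 92 x 92 mm and 45 mm tall, lying on the bench nearer or farther than the tower. Point at its centre, 22.5 mm up. Leave it where it is (25 mm of movement fails).
- fitted_board: A bystander, fixed: the other board, same size and make, whose processor is already covered by a fitted flat fan cooler; 79 mm high in all. Origin at the centre of its underside, on the bench.
Things that resemble listed ones, but are neither listed nor needed, are in the scene too. Leave any red look-alike of the part that bears tower_fins alone.

How it is judged:
By the outcome, as a careful person would: the job done as asked, in the order asked, and still so for the second after the job is handed in, with the robot touching nothing.
It also fails if it takes over 51 s, if anything falls off the work surface, if the arm or the gripper's body presses on something with over 40 N, if the wrist force passes 120 N, or if a joint passes its speed limit or range.

ROBOT

A 6-joint arm with a two-finger parallel gripper is mounted at the origin on the work surface. World frame = base frame: x ahead of the robot, y to its left, z up, the work surface at z = 0. Lengths are in m, angles in rad, forces in N, time in s.
With the tool pointing down it reaches from about 0.3 to 0.75 m from the base axis. Payload 8.5 kg.
Tool frame: the origin (TCP) lies at the very end of the fingers, on their centre line; the grasp point (between the pads) lies 19 mm behind it; z points along the fingers, y is the line along which they close (so a half turn about z gives the same grasp; the last joint's range is limited). The gripper opens to 85 mm and grips with 20 to 120 N. Pads are 22 mm wide; open, the fingers measure 114 mm over their backs; the gripper's body (76 mm by 85 mm) begins 54 mm behind the grasp point. The pads swing forward as they close: fully open they stand 13 mm farther back than shut.
Start: joints at [0.973, 0.381, 1.297, -0, 1.464, -0.215], TCP at [0.205, 0.51, 0.231] pointing down, gripper open.
Joint ranges: [-3.11, 3.11], [-0.89, 2.33], [0.22, 2.48], [-1.42, 4.56], [0.17, 2.85], [-2.88, 2.88]. Speed limits (rad/s): [2.39, 2.39, 3.14, 3.14, 3.14, 3.14].

INTERFACE

Orientations are given as a unit quaternion [x, y, z, w].
In Python, from station import manip gives the robot as it stands. The module is installed in compiled form; this text tells all that it offers.
- The arm moves only by the tool servo_tool, never from a script. Its argument "steps" is a list of rows, each a list of 2 entries, a list of its own where there are three numbers: the shift along the tool's x, y, z in cm, then the turn, a rotation vector about the tool's x, y, z in degrees. A call has 1 to 10 rows; each row is the pose to reach, as a shift and turn from the pose commanded when the call began, along the tool's axes at that moment; what a row does not reach only later rows make up. A row lasts 1/10 s, in which the tool goes at most 50 mm and 8.59 degrees, less where a joint would pass 70% of its speed; a pose out of reach is approached as far as the arm can. A call with a gripper value outside its range is refused whole. "fingers" is the closure in counts, from 0 (fully open) to 255 (shut), set as the call begins (left out, the last holds). The fingers move at their own pace and stop on an object; the grip force is fixed at half the most. Time passes only in rows, so rows that repeat a pose let the fingers close. It gives the time, the measured TCP pose, the force, the opening and the grip force at its end, in the units of the state.
- manip.state(): the state, without advancing time (a new reading comes with each control period).
- manip.capture(name): name is "side" or "top" or "wrist"; returns a dict with "img" (420x560x3 uint8, red, green, blue), "depth" (420x560 float32, m along the optical axis (not along the pixel's ray), 0 where there is no reading), "camera_matrix" (3x3 intrinsics, pixels), "world_from_camera" (4x4, takes a point from camera to world coordinates). Camera axes: x right, y up, looking along -z (the intrinsics and any distortion apply to the point x, -y, -z); pixel columns grow to the right and rows downward; lengths in m; the calibration is good to about 2 mm. A picture is of the moment at which its call begins.
- manip.close_job(): hands the job in; it is judged then, once.
The state is a dict: "t": time; "qpos": joint angles; "qd": joint speeds; "joint_torque": joint torques, N m; "tool_pos": TCP position; "orientation": TCP orientation; "ft_force": force on the tool from outside, world axes, zero at the start; "ft_torque": the same for the moment, N m; "width": opening from 0.0 (shut) to 1.0 (fully open); "finger_force": force on a finger pad.
Only numpy, scipy, OpenCV 4.12 (cv2) and the standard library are available. Lean on these libraries where they do the work, as an engineer would, in place of code of your own. Each camera call takes 0.05 s, during which the arm holds its last target. There are 200 camera calls.

## Working session

There is one attempt and no reset: what is moved stays moved. The work goes in short steps, Python scripts to look and compute and a tool call to move; the robot and the scene stay as the last step left them, time stands still between calls to the robot, and variables do not carry over. Pictures are saved under pics/ and viewed, at most 10 in all, crops included, and the job is handed in when it is done.

Besides the shell and the picture viewer there is one more tool, called after "Call:" by a JSON object that holds its "name" and its "arguments", one argument or row to a line. servo_tool: Moves the arm, as the interface text tells. Its arguments: {"type":"object","properties":{"steps":{"type":"array","items":{"type":"array"}},"fingers":{"type":"number"}},"required":["steps"]}

```bash
mkdir -p pics
python3 - <<'E'
from station import manip
import cv2,numpy as np
s=manip.state();print(s)
for n in("top","side"):
    c=manip.capture(n);np.savez(f"{n}0.npz",**c);cv2.imwrite(f"pics/{n}0.png",c["img"][:,:,::-1]);print(n,c["camera_matrix"],c["world_from_camera"].round(4),[k for k in c])
E
```

```text
{'t': 0.0, 'qpos': array([ 9.72727814e-01,  3.81177460e-01,  1.29827159e+00,  9.14710286e-06,
        1.46360374e+00, -2.15259856e-01]), 'qd': array([ 0.00031957,  0.00103764,  0.00143503, -0.00119572, -0.0013372 ,
        0.00121796]), 'joint_torque': array([ 1.48282492e-03, -4.48455119e+01, -2.31283092e+01, -6.64125446e-05,
        4.78007540e-03, -4.63832203e-05]), 'tool_pos': array([0.20524658, 0.50994505, 0.23071809]), 'orientation': array([ 1.90238198e-01,  9.81737692e-01, -6.68729056e-04, -2.92952883e-04]), 'ft_force': array([ 0.82664553, -0.02304394, -0.20697639]), 'ft_torque': array([ 0.00586216,  0.00434554, -0.01073812]), 'finger_force': 0.0, 'width': 0.9984405061148015}
top [[451.43184671   0.         277.48509884]
 [  0.         451.43184671 214.30165226]
 [  0.           0.           1.        ]] [[ 0.0174  0.9963 -0.0843  0.5159]
 [-0.9998  0.0172 -0.0034 -0.0019]
 [-0.0019  0.0843  0.9964  0.8834]
 [ 0.      0.      0.      1.    ]] ['img', 'depth', 'camera_matrix', 'world_from_camera']
side [[497.44640662   0.         275.8142472 ]
 [  0.         497.44640662 212.41007815]
 [  0.           0.           1.        ]] [[ 0.9963  0.0575 -0.0634  0.5284]
 [-0.0834  0.4885 -0.8686 -0.7565]
 [-0.019   0.8707  0.4915  0.507 ]
 [ 0.      0.      0.      1.    ]] ['img', 'depth', 'camera_matrix', 'world_from_camera']
```

View pics/top0.png

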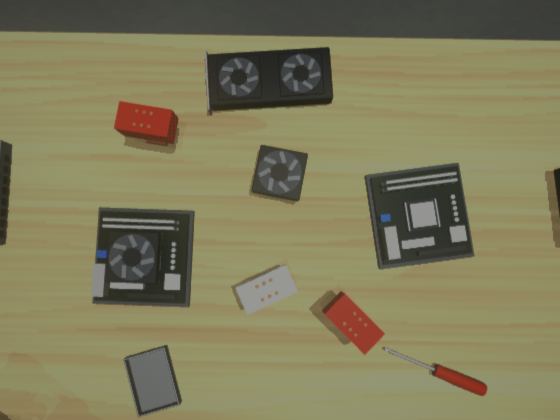

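View pics/side0.png

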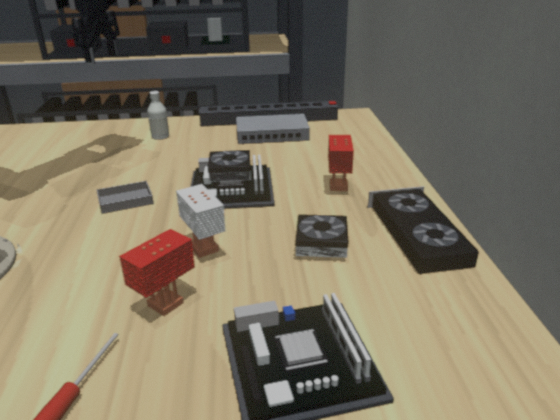

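The only silver tower is at top (266,290), between the boards. The other two towers, at (147,122) and (353,322), are the red look-alikes. The bare lid is at (423,215), with its memory sticks on the image-up side. The flat cooler is at (280,173). Next I'll measure these and crop for confirmation.

```bash
cat > h.py <<'E'
import numpy as np,cv2
def rays(c,uv,z):
    K=c["camera_matrix"];T=c["world_from_camera"];uv=np.atleast_2d(uv).astype(float)
    d=np.c_[(uv[:,0]-K[0,2])/K[0,0],-(uv[:,1]-K[1,2])/K[1,1],-np.ones(len(uv))]@T[:3,:3].T
    return T[:3,3]+d*((z-T[2,3])/d[:,2])[:,None]
def cloud(c):
    K=c["camera_matrix"];T=c["world_from_camera"];h,w=c["depth"].shape
    u,v=np.meshgrid(np.arange(w),np.arange(h));d=c["depth"]
    p=np.stack([(u-K[0,2])/K[0,0]*d,-(v-K[1,2])/K[1,1]*d,-d],-1)
    return p@T[:3,:3].T+T[:3,3]
def rect(c,mask,z,name):
    ct=max(cv2.findContours(mask.astype(np.uint8),cv2.RETR_EXTERNAL,cv2.CHAIN_APPROX_NONE)[0],key=cv2.contourArea)
    P=rays(c,ct[:,0],z)[:,:2]
    r=cv2.minAreaRect((P*1000).astype(np.float32)); b=cv2.boxPoints(r)
    e=[b[1]-b[0],b[2]-b[1]];e=max(e,key=np.linalg.norm)
    print(name,"centre mm",np.round(r[0],1),"size",np.round(r[1],1),"long-axis yaw deg",round(np.degrees(np.arctan2(e[1],e[0])),1))
E
python3 - <<'E'
from h import *
c=dict(np.load("top0.npz"));P=cloud(c);hsv=cv2.cvtColor(c["img"],cv2.COLOR_RGB2HSV);z=P[...,2]
def box(u0,v0,u1,v1):
    m=np.zeros(z.shape,bool);m[v0:v1,u0:u1]=1;return m
t=box(220,250,310,330)
m=t&(z>.098)&(z<.118);print(np.median(z[m]),m.sum());rect(c,m,.108,"tower")
b=box(405,198,442,232);m=b&(hsv[...,1]<60)&(hsv[...,2]>125)&(abs(z-.032)<.006)
m=cv2.morphologyEx(m.astype(np.uint8),cv2.MORPH_OPEN,np.ones((7,7)));print(np.median(z[m>0]),m.sum());rect(c,m,.032,"lid")
s=box(375,165,465,195);m=s&(hsv[...,1]<60)&(hsv[...,2]>120);print(np.median(z[m]));rect(c,m,.054,"sticks")
B=box(355,150,485,280);m=B&(z>.006);rect(c,m,.01,"board~")
m=B&(hsv[...,2]<70);
f=box(245,140,315,205);m=f&(z>.035);print(np.median(z[m]));rect(c,m,.045,"flat")
i=c["img"][:,:,::-1]
a=cv2.resize(i[250:330,210:320],None,fx=4,fy=4,interpolation=2);b=cv2.resize(i[170:250,365:475],None,fx=4,fy=4,interpolation=2)
print(a.shape);cv2.imwrite("pics/crop.png",np.vstack([a,b])[:600])
E
```

```text
0.10667839937531054 1658
tower centre mm [452.9  17.7] size [50.1 94.7] long-axis yaw deg -64.7
0.030460205033315924 531
lid centre mm [ 592.9 -274. ] size [44.1 43.8] long-axis yaw deg 8.3
0.05188076601922864
sticks centre mm [ 659.1 -264.3] size [  4.  128.3] long-axis yaw deg -81.4
board~ centre mm [ 592.7 -273.4] size [185.3 185.5] long-axis yaw deg -81.3
0.0446440764422214
flat centre mm [665.3  -1.4] size [92.2 93.4] long-axis yaw deg -9.9
(320, 440, 3)
```

View pics/crop.png

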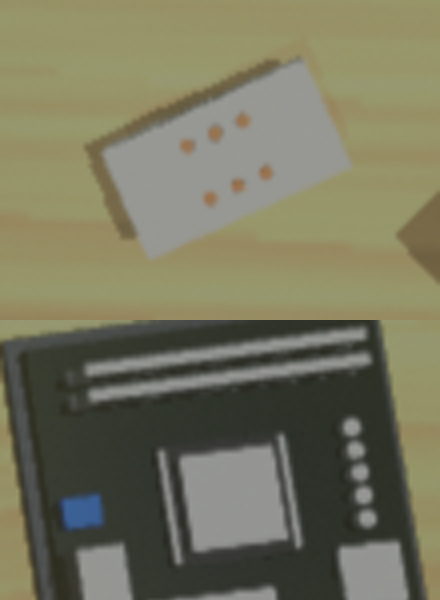

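All sizes match the description: tower 50.1 x 94.7 mm, board 185 mm, lid 44 mm, sticks 66 mm from the lid. The crop shows the silver tower with copper pipe ends, and the bare lid beside two sticks. Moving above the tower.

Call:
{"name": "servo_tool", "arguments": {
  "steps": [
    [[-2,-1.8,0],[0,0,0]],
    [[-4,-3.6,0],[0,0,0]],
    [[-6,-5.4,0],[0,0,0]],
    [[-8,-7.2,0],[0,0,0]],
    [[-10,-9,0],[0,0,0]],
    [[-12.5,-11,0],[0,0,0]],
    [[-15,-13,0],[0,0,0]],
    [[-17,-15,0],[0,0,0]],
    [[-19,-16.7,0],[0,0,0]],
    [[-21,-18.4,0],[0,0,0]]
  ],
  "fingers": 0
}}

```text
t: 1.1
tool_pos: [0.3317, 0.2599, 0.2312]
orientation: [0.19, 0.982, -0.0, -0.0]
ft_force: [0.0, 0.8, 0.2]
width: 1.002
finger_force: 0.0
```

Call:
{"name": "servo_tool", "arguments": {
  "steps": [
    [[-2,-1.8,0],[0,0,4.3]],
    [[-4,-3.6,0],[0,0,8.6]],
    [[-6,-5.4,0],[0,0,12.9]],
    [[-8.3,-7.2,0],[0,0,17.2]],
    [[-10.5,-9,0],[0,0,21.5]],
    [[-13,-11,0],[0,0,25.8]],
    [[-15,-13,0],[0,0,30]],
    [[-17,-15,0],[0,0,34.2]],
    [[-19,-16.7,0],[0,0,38.5]],
    [[-20.3,-18,0],[0,0,42.8]]
  ]
}}

```text
t: 2.1
tool_pos: [0.4531, 0.0168, 0.231]
orientation: [0.537, 0.844, -0.0, -0.0]
ft_force: [0.4, -0.2, 0.3]
width: 1.004
finger_force: 0.0
```

Call:
{"name": "servo_tool", "arguments": {
  "steps": [
    [[0,0,0],[0,0,0]],
    [[0,0,0],[0,0,0]],
    [[0,0,0],[0,0,0]],
    [[0,0,0],[0,0,0]]
  ]
}}

```text
t: 2.5
tool_pos: [0.4522, 0.019, 0.2314]
orientation: [0.535, 0.845, 0.0, -0.0]
ft_force: [-0.0, -1.1, -0.4]
width: 0.997
finger_force: 0.0
```

```bash
cat >> h.py <<'E'
from scipy.spatial.transform import Rotation as R
def delta(s,p,yaw_y):
    "cm shift in tool axes, and deg turn about tool z, to put TCP at p with tool y at yaw_y (mod 180)"
    r=R.from_quat(s["orientation"]);M=r.as_matrix();cur=np.degrees(np.arctan2(M[1,1],M[0,1]))
    dy=(yaw_y-cur+90)%180-90
    Rt=R.from_euler('z',dy,degrees=True)*r
    # level
    z=Rt.as_matrix()[:,2];ax=np.cross(z,[0,0,-1]);Rt=R.from_rotvec(ax)*Rt
    print("t",s["t"],"tcp",s["tool_pos"].round(4),"yaw_y",cur.round(2),"shift cm",(M.T@(np.array(p)-s["tool_pos"])*100).round(2),"turn",np.degrees((r.inv()*Rt).as_rotvec()).round(2),"F",s["ft_force"].round(1),"grip",s["finger_force"],"w",s["width"],"q",s["qpos"].round(2))
E
python3 - <<'E'
from station import manip
from h import *
delta(manip.state(),[.453,.0177,.063],25.3)
for n in("wrist","top"):
    c=manip.capture(n);np.savez(n+"1.npz",**c);P=cloud(c);z=P[...,2]
    hsv=cv2.cvtColor(c["img"],cv2.COLOR_RGB2HSV)
    m=(abs(z-.107)<.008)&(hsv[...,1]<60)&(abs(P[...,0]-.453)<.08)&(abs(P[...,1]-.018)<.08)
    if m.sum()>50: rect(c,m,.108,n)
    cv2.imwrite(f"pics/{n}1.png",c["img"][:,:,::-1])
E
```

```text
t 2.5 tcp [0.4522 0.019  0.2314] yaw_y 25.37 shift cm [-1.500e-01  1.000e-02  1.684e+01] turn [ 0.   -0.    0.07] F [-0.  -1.1 -0.4] grip 0.0 w 0.9974118625402949 q [-0.22  0.21  1.55  0.    1.38 -0.66]
wrist centre mm [449.8  17.4] size [50.1 95.3] long-axis yaw deg -64.6
top centre mm [472.2  -4.4] size [33.9 38.5] long-axis yaw deg -64.4
```

View pics/wrist1.png

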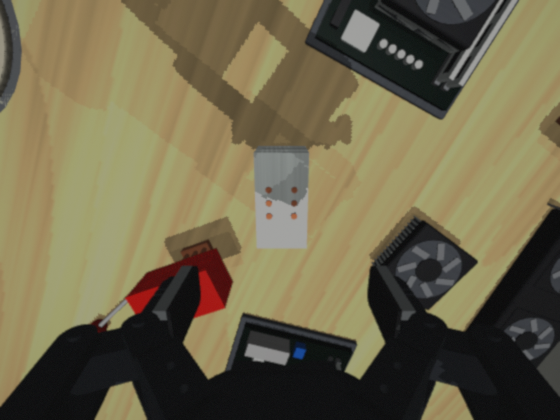

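The wrist view shows the silver tower at (282,198), clear of the red one at (185,290). The wrist and top measurements agree within 3 mm and the yaw is right, so I'll descend and grip.

Call:
{"name": "servo_tool", "arguments": {
  "steps": [
    [[0,0,1.5],[0,0,0]],
    [[-0.1,0,3.5],[0,0,0]],
    [[-0.1,0,5.5],[0,0,0]],
    [[-0.1,0,7.5],[0,0,0]],
    [[-0.1,0,9.5],[0,0,0]],
    [[-0.1,0,11.5],[0,0,0]],
    [[-0.1,0,13.5],[0,0,0]],
    [[-0.1,0,15],[0,0,0]],
    [[-0.1,0,16.2],[0,0,0]],
    [[-0.1,0,16.8],[0,0,0]]
  ]
}}

```text
t: 3.6
tool_pos: [0.4527, 0.0177, 0.0625]
orientation: [0.535, 0.845, -0.0, -0.001]
ft_force: [1.1, 0.4, 0.3]
width: 1.001
finger_force: 0.0
```

Call:
{"name": "servo_tool", "arguments": {
  "steps": [
    [[0,0,0],[0,0,0]],
    [[0,0,0],[0,0,0]],
    [[0,0,0],[0,0,0]],
    [[0,0,0],[0,0,0]]
  ]
}}

```text
t: 4.0
tool_pos: [0.4532, 0.0174, 0.0638]
orientation: [0.535, 0.845, 0.0, 0.0]
ft_force: [-0.4, -0.1, 0.8]
width: 0.997
finger_force: 0.0
```

Call:
{"name": "servo_tool", "arguments": {
  "steps": [
    [[0,0,0],[0,0,0]],
    [[0,0,0],[0,0,0]],
    [[0,0,0],[0,0,0]],
    [[0,0,0],[0,0,0]],
    [[0,0,0],[0,0,0]]
  ],
  "fingers": 40
}}

```text
t: 4.5
tool_pos: [0.453, 0.0174, 0.0633]
orientation: [0.535, 0.845, -0.0, -0.0]
ft_force: [0.5, 0.6, 0.2]
width: 0.846
finger_force: 0.0
```

Call:
{"name": "servo_tool", "arguments": {
  "steps": [
    [[0,0,0],[0,0,0]],
    [[0,0,0],[0,0,0]],
    [[0,0,0],[0,0,0]],
    [[0,0,0],[0,0,0]],
    [[0,0,0],[0,0,0]]
  ],
  "fingers": 75
}}

```text
t: 5.0
tool_pos: [0.453, 0.0174, 0.0633]
orientation: [0.535, 0.845, -0.0, -0.0]
ft_force: [0.7, -0.0, -0.4]
width: 0.703
finger_force: 0.0
```

Call:
{"name": "servo_tool", "arguments": {
  "steps": [
    [[0,0,0],[0,0,0]],
    [[0,0,0],[0,0,0]],
    [[0,0,0],[0,0,0]],
    [[0,0,0],[0,0,0]],
    [[0,0,0],[0,0,0]],
    [[0,0,0],[0,0,0]],
    [[0,0,0],[0,0,0]]
  ],
  "fingers": 130
}}

```text
t: 5.7
tool_pos: [0.4526, 0.0172, 0.0635]
orientation: [0.535, 0.845, -0.0, -0.0]
ft_force: [-3.5, -1.5, 5.2]
width: 0.582
finger_force: 61.3
```

Gripped: the opening is about 50 mm and the grip force 61 N. Lifting.

Call:
{"name": "servo_tool", "arguments": {
  "steps": [
    [[0,0,-0.5],[0,0,0]],
    [[0,0,-1.5],[0,0,0]],
    [[0,0,-3],[0,0,0]],
    [[0,0,-5],[0,0,0]],
    [[0,0,-7],[0,0,0]],
    [[0,0,-9],[0,0,0]],
    [[0,0,-11],[0,0,0]],
    [[0,0,-12.5],[0,0,0]],
    [[0,0,-13.5],[0,0,0]],
    [[0,0,-14],[0,0,0]]
  ]
}}

```text
t: 6.7
tool_pos: [0.453, 0.0174, 0.2041]
orientation: [0.535, 0.845, 0.0, 0.0]
ft_force: [0.4, 0.3, -5.7]
width: 0.576
finger_force: 62.9
```

Call:
{"name": "servo_tool", "arguments": {
  "steps": [
    [[0,0,0],[0,0,0]],
    [[0,0,0],[0,0,0]],
    [[0,0,0],[0,0,0]]
  ]
}}

```text
t: 7.0
tool_pos: [0.4527, 0.0174, 0.2026]
orientation: [0.535, 0.845, -0.0, -0.001]
ft_force: [-0.7, 0.8, -5.0]
width: 0.578
finger_force: 62.9
```

Run:
```python
from station import manip
from h import *
c=manip.capture("side");cv2.imwrite("pics/side2.png",c["img"][:,:,::-1])
delta(manip.state(),[.5928,-.2737,.203],8.6)
```

```text
t 7.05 tcp [0.4528 0.0174 0.2027] yaw_y 25.27 shift cm [-32.3    0.24  -0.06] turn [-0.07 -0.04 16.67] F [ 0.4 -0.5 -5.6] grip 62.94174671173096 w 0.5768099691537186 q [-0.22  0.24  1.6   0.    1.31 -0.66]
```

View pics/side2.png

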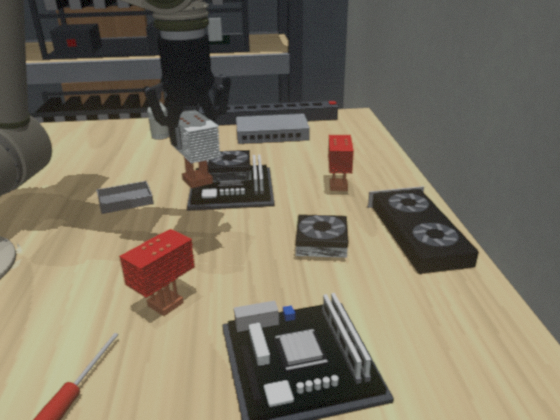

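The tower hangs upright in the gripper at side (198,150). Carrying it over the lid.

Call:
{"name": "servo_tool", "arguments": {
  "steps": [
    [[-0.5,0,0],[0,0,0]],
    [[-1.5,0,0],[0,0,0]],
    [[-3,0,0],[0,0,0]],
    [[-4.8,0,0],[0,0,0]],
    [[-6.6,0,0],[0,0,0]],
    [[-8.4,0,0],[0,0,0]],
    [[-10.2,0.1,0],[0,0,0]],
    [[-12,0.1,0],[0,0,0]],
    [[-14,0.1,0],[0,0,0]],
    [[-16,0.1,0],[0,0,0]]
  ]
}}

```text
t: 8.05
tool_pos: [0.5228, -0.1284, 0.2032]
orientation: [0.535, 0.845, 0.0, -0.0]
ft_force: [-0.1, 0.2, -4.7]
width: 0.575
finger_force: 62.9
```

Call:
{"name": "servo_tool", "arguments": {
  "steps": [
    [[-2,0,0],[0,0,1]],
    [[-4,0,0],[0,0,2.5]],
    [[-6,0,0],[0,0,4.5]],
    [[-8,0.1,0],[0,0,6.5]],
    [[-10,0.1,0],[0,0,8.5]],
    [[-12,0.1,0],[0,0,10.5]],
    [[-13.7,0.1,0],[0,0,12.5]],
    [[-15,0.1,0],[0,0,14.5]],
    [[-16,0.1,0],[0,0,16]],
    [[-16.3,0.1,0],[0,0,16.7]]
  ]
}}

```text
t: 9.05
tool_pos: [0.5929, -0.2752, 0.2027]
orientation: [0.653, 0.757, -0.0, -0.0]
ft_force: [0.3, -0.0, -5.7]
width: 0.58
finger_force: 62.9
```

Call:
{"name": "servo_tool", "arguments": {
  "steps": [
    [[0,0,0],[0,0,0]],
    [[0,0,0],[0,0,0]],
    [[0,0,0],[0,0,0]],
    [[0,0,0],[0,0,0]],
    [[0,0,0],[0,0,0]]
  ]
}}

```text
t: 9.55
tool_pos: [0.5927, -0.2736, 0.2035]
orientation: [0.652, 0.758, 0.0, 0.0]
ft_force: [0.1, -0.2, -6.3]
width: 0.577
finger_force: 62.9
```

Run:
```python
from station import manip
from h import *
delta(manip.state(),[.5928,-.2737,.095],8.6)
for n in("wrist","side"):
    c=manip.capture(n);P=cloud(c);hsv=cv2.cvtColor(c["img"],cv2.COLOR_RGB2HSV);z=P[...,2]
    near=(np.hypot(P[...,0]-.593,P[...,1]+.274)<.075)
    if n=="wrist":
        m=near&(abs(z-.248)<.01)&(hsv[...,1]<60);print(m.sum(),np.median(z[m]));rect(c,m,.248,"tower top (wrist)")
    m=near&(abs(z-.032)<.004)&(hsv[...,1]<60)&(hsv[...,2]>110);m=cv2.morphologyEx(m.astype(np.uint8),cv2.MORPH_OPEN,np.ones((5,5)))
    if m.sum()>200: rect(c,m,.032,"lid "+n)
    if n=="side":
        m=near&(z>.14)&(z<.15);Q=P[m];print("foot pts",len(Q),Q.min(0) if len(Q) else 0,Q.max(0) if len(Q) else 0)
    cv2.imwrite(f"pics/{n}3.png",c["img"][:,:,::-1])
```

```text
t 9.55 tcp [ 0.5927 -0.2736  0.2035] yaw_y 8.59 shift cm [-1.000e-02  1.000e-02  1.085e+01] turn [ 0.01  0.   -0.01] F [ 0.1 -0.2 -6.3] grip 62.921597957611084 w 0.5772950140914789 q [-0.61  0.58  1.03  0.    1.53 -0.76]
21724 0.2486702619996861
tower top (wrist) centre mm [ 587.9 -265.6] size [94.1 90. ] long-axis yaw deg 48.7
lid side centre mm [ 593.9 -293. ] size [45.3 15.4] long-axis yaw deg 8.3
foot pts 261 [ 0.56835923 -0.29652969  0.14007893] [ 0.61355758 -0.25657871  0.14996365]
```

View pics/side3.png

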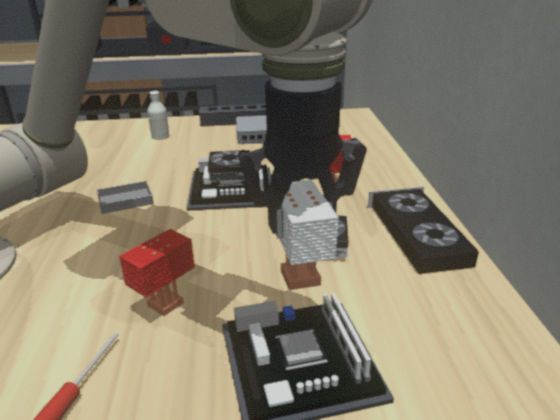

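The tower hangs over the lid at side (301,270), with the foot centred at about (591,-274) mm. I'll check the lid from the initial side view for consistency.

Run:
```python
from h import *
c=dict(np.load("side0.npz"));P=cloud(c);hsv=cv2.cvtColor(c["img"],cv2.COLOR_RGB2HSV);z=P[...,2]
m=(np.hypot(P[...,0]-.593,P[...,1]+.274)<.04)&(abs(z-.032)<.006)&(hsv[...,1]<60)&(hsv[...,2]>110);m=cv2.morphologyEx(m.astype(np.uint8),cv2.MORPH_OPEN,np.ones((7,7)))
print(np.median(z[m>0]));rect(c,m,.032,"lid")
```

```text
0.03210610131962721
lid centre mm [ 591.6 -275.9] size [45.9 47.8] long-axis yaw deg -81.1
```

The side view puts the lid at (591.6,-275.9), matching the foot within 2 mm. Lowering now, and going slowly near contact.

Call:
{"name": "servo_tool", "arguments": {
  "steps": [
    [[0,0,0.7],[0,0,0]],
    [[0,0,2],[0,0,0]],
    [[0,0,3.5],[0,0,0]],
    [[0,0,5],[0,0,0]],
    [[0,0,6.5],[0,0,0]],
    [[0,0,8],[0,0,0]],
    [[0,0,9],[0,0,0]],
    [[0,0,9.6],[0,0,0]],
    [[0,0,10],[0,0,0]],
    [[0,0,10.2],[0,0,0]]
  ]
}}

```text
t: 10.65
tool_pos: [0.5928, -0.274, 0.1013]
orientation: [0.652, 0.758, 0.0, 0.0]
ft_force: [-0.1, -0.3, -5.1]
width: 0.578
finger_force: 62.9
```

Call:
{"name": "servo_tool", "arguments": {
  "steps": [
    [[0,0,0.1],[0,0,0]],
    [[0,0,0.15],[0,0,0]],
    [[0,0,0.2],[0,0,0]],
    [[0,0,0.25],[0,0,0]],
    [[0,0,0.3],[0,0,0]],
    [[0,0,0.35],[0,0,0]],
    [[0,0,0.4],[0,0,0]],
    [[0,0,0.4],[0,0,0]],
    [[0,0,0.4],[0,0,0]]
  ]
}}

```text
t: 11.55
tool_pos: [0.5927, -0.2739, 0.0973]
orientation: [0.652, 0.758, 0.0, -0.0]
ft_force: [0.4, -0.5, -5.8]
width: 0.579
finger_force: 62.9
```

Call:
{"name": "servo_tool", "arguments": {
  "steps": [
    [[0,0,0.05],[0,0,0]],
    [[0,0,0.1],[0,0,0]],
    [[0,0,0.1],[0,0,0]],
    [[0,0,0.1],[0,0,0]]
  ]
}}

```text
t: 11.95
tool_pos: [0.5927, -0.2739, 0.0963]
orientation: [0.652, 0.758, -0.0, -0.0]
ft_force: [0.0, 0.5, -5.6]
width: 0.578
finger_force: 62.9
```

Call:
{"name": "servo_tool", "arguments": {
  "steps": [
    [[0,0,0.03],[0,0,0]],
    [[0,0,0.05],[0,0,0]],
    [[0,0,0.05],[0,0,0]],
    [[0,0,0.05],[0,0,0]]
  ]
}}

```text
t: 12.35
tool_pos: [0.5927, -0.2739, 0.0958]
orientation: [0.652, 0.758, -0.0, -0.0]
ft_force: [0.2, -0.6, -5.6]
width: 0.577
finger_force: 62.9
```

Call:
{"name": "servo_tool", "arguments": {
  "steps": [
    [[0,0,0.03],[0,0,0]],
    [[0,0,0.05],[0,0,0]],
    [[0,0,0.05],[0,0,0]],
    [[0,0,0.05],[0,0,0]]
  ]
}}

```text
t: 12.75
tool_pos: [0.5927, -0.2739, 0.0956]
orientation: [0.652, 0.758, -0.0, 0.0]
ft_force: [-0.9, 0.8, -2.1]
width: 0.581
finger_force: 63.2
```

Contact is starting at the expected height. I'll seat it a little more.

Call:
{"name": "servo_tool", "arguments": {
  "steps": [
    [[0,0,0.02],[0,0,0]],
    [[0,0,0.04],[0,0,0]],
    [[0,0,0.04],[0,0,0]],
    [[0,0,0.04],[0,0,0]]
  ]
}}

```text
t: 13.15
tool_pos: [0.5927, -0.274, 0.0956]
orientation: [0.652, 0.758, -0.0, 0.0]
ft_force: [-4.0, 1.0, 5.4]
width: 0.581
finger_force: 63.8
```

Seated, with about 11 N on the lid. Releasing slowly.

Call:
{"name": "servo_tool", "arguments": {
  "steps": [
    [[0,0,0],[0,0,0]],
    [[0,0,0],[0,0,0]],
    [[0,0,0],[0,0,0]]
  ],
  "fingers": 110
}}

```text
t: 13.45
tool_pos: [0.5927, -0.274, 0.0955]
orientation: [0.652, 0.758, -0.0, 0.0]
ft_force: [-3.7, 0.2, 5.2]
width: 0.576
finger_force: 63.9
```

Call:
{"name": "servo_tool", "arguments": {
  "steps": [
    [[0,0,0],[0,0,0]],
    [[0,0,0],[0,0,0]],
    [[0,0,0],[0,0,0]]
  ],
  "fingers": 106
}}

```text
t: 13.75
tool_pos: [0.5928, -0.2741, 0.0954]
orientation: [0.652, 0.758, -0.0, 0.0]
ft_force: [-3.4, 0.4, 4.8]
width: 0.587
finger_force: 26.3
```

Call:
{"name": "servo_tool", "arguments": {
  "steps": [
    [[0,0,0],[0,0,0]],
    [[0,0,0],[0,0,0]],
    [[0,0,0],[0,0,0]]
  ],
  "fingers": 103
}}

```text
t: 14.05
tool_pos: [0.5926, -0.274, 0.0948]
orientation: [0.652, 0.758, -0.0, -0.0]
ft_force: [-2.6, -0.7, 2.1]
width: 0.596
finger_force: 1.4
```

Call:
{"name": "servo_tool", "arguments": {
  "steps": [
    [[0,0,0],[0,0,0]],
    [[0,0,0],[0,0,0]],
    [[0,0,0],[0,0,0]]
  ],
  "fingers": 100
}}

```text
t: 14.35
tool_pos: [0.5928, -0.2739, 0.0947]
orientation: [0.652, 0.758, 0.0, 0.0]
ft_force: [-1.3, -0.2, -0.6]
width: 0.613
finger_force: 0.6
```

Call:
{"name": "servo_tool", "arguments": {
  "steps": [
    [[0,0,0],[0,0,0]],
    [[0,0,0],[0,0,0]],
    [[0,0,0],[0,0,0]]
  ],
  "fingers": 96
}}

```text
t: 14.65
tool_pos: [0.5927, -0.2738, 0.0948]
orientation: [0.652, 0.758, 0.0, -0.0]
ft_force: [-1.6, 0.4, -0.1]
width: 0.62
finger_force: 0.4
```

Call:
{"name": "servo_tool", "arguments": {
  "steps": [
    [[0,0,0],[0,0,0]],
    [[0,0,0],[0,0,0]],
    [[0,0,0],[0,0,0]]
  ],
  "fingers": 88
}}

```text
t: 14.95
tool_pos: [0.5928, -0.2739, 0.095]
orientation: [0.652, 0.758, 0.0, 0.0]
ft_force: [0.3, -0.4, -0.3]
width: 0.656
finger_force: 0.0
```

Call:
{"name": "servo_tool", "arguments": {
  "steps": [
    [[0,0,0],[0,0,0]],
    [[0,0,0],[0,0,0]],
    [[0,0,0],[0,0,0]],
    [[0,0,0],[0,0,0]]
  ],
  "fingers": 60
}}

```text
t: 15.35
tool_pos: [0.5927, -0.2739, 0.095]
orientation: [0.652, 0.758, 0.0, 0.0]
ft_force: [-0.4, -0.2, 0.6]
width: 0.763
finger_force: 0.0
```

Call:
{"name": "servo_tool", "arguments": {
  "steps": [
    [[0,0,0],[0,0,0]],
    [[0,0,0],[0,0,0]],
    [[0,0,0],[0,0,0]],
    [[0,0,0],[0,0,0]],
    [[0,0,0],[0,0,0]],
    [[0,0,0],[0,0,0]]
  ],
  "fingers": 0
}}

```text
t: 15.95
tool_pos: [0.5927, -0.2739, 0.0949]
orientation: [0.652, 0.758, -0.0, 0.0]
ft_force: [0.4, 0.3, 0.4]
width: 0.998
finger_force: 0.0
```

Open. Retracting straight up, then back, and waiting.

Call:
{"name": "servo_tool", "arguments": {
  "steps": [
    [[0,0,-0.3],[0,0,0]],
    [[0,0,-0.8],[0,0,0]],
    [[0,0,-1.5],[0,0,0]],
    [[0,0,-2.5],[0,0,0]],
    [[0,0,-4],[0,0,0]],
    [[0,0,-6],[0,0,0]],
    [[0,0,-8],[0,0,0]],
    [[0,0,-10],[0,0,0]],
    [[0,0,-11.5],[0,0,0]],
    [[0,0,-12],[0,0,0]]
  ]
}}

```text
t: 16.95
tool_pos: [0.5931, -0.2741, 0.2176]
orientation: [0.652, 0.758, 0.0, 0.002]
ft_force: [-0.3, 0.3, 0.7]
width: 1.001
finger_force: 0.0
```

Call:
{"name": "servo_tool", "arguments": {
  "steps": [
    [[1,0,0],[0,0,0]],
    [[3,0,0],[0,0,0]],
    [[5.5,0,0],[0,0,0]],
    [[8.5,0,0],[0,0,0]],
    [[12,0,0],[0,0,0]],
    [[15,0,0],[0,0,0]],
    [[18,0,0],[0,0,0]],
    [[20,0,0],[0,0,0]],
    [[21.5,0,0],[0,0,0]],
    [[22,0,0],[0,0,0]]
  ]
}}

```text
t: 17.95
tool_pos: [0.5594, -0.0548, 0.2146]
orientation: [0.652, 0.758, -0.0, -0.0]
ft_force: [-0.5, -0.5, -0.7]
width: 0.999
finger_force: 0.0
```

Call:
{"name": "servo_tool", "arguments": {
  "steps": [
    [[0,0,0],[0,0,0]],
    [[0,0,0],[0,0,0]],
    [[0,0,0],[0,0,0]],
    [[0,0,0],[0,0,0]],
    [[0,0,0],[0,0,0]],
    [[0,0,0],[0,0,0]],
    [[0,0,0],[0,0,0]],
    [[0,0,0],[0,0,0]],
    [[0,0,0],[0,0,0]],
    [[0,0,0],[0,0,0]]
  ]
}}

```text
t: 18.95
tool_pos: [0.5599, -0.0563, 0.2149]
orientation: [0.652, 0.758, -0.0, -0.0]
ft_force: [-0.3, 0.4, -0.1]
width: 1.002
finger_force: 0.0
```

Call:
{"name": "servo_tool", "arguments": {
  "steps": [
    [[0,0,0],[0,0,0]],
    [[0,0,0],[0,0,0]],
    [[0,0,0],[0,0,0]],
    [[0,0,0],[0,0,0]],
    [[0,0,0],[0,0,0]],
    [[0,0,0],[0,0,0]],
    [[0,0,0],[0,0,0]],
    [[0,0,0],[0,0,0]],
    [[0,0,0],[0,0,0]],
    [[0,0,0],[0,0,0]]
  ]
}}

```text
t: 19.95
tool_pos: [0.5599, -0.0563, 0.2149]
orientation: [0.652, 0.758, 0.0, 0.0]
ft_force: [0.1, -0.4, -0.5]
width: 0.997
finger_force: 0.0
```

Run:
```python
from station import manip
from h import *
for n in("top","side"):
    c=manip.capture(n);P=cloud(c);z=P[...,2];hsv=cv2.cvtColor(c["img"],cv2.COLOR_RGB2HSV)
    m=(np.hypot(P[...,0]-.593,P[...,1]+.274)<.08)&(abs(z-.139)<.008)&(hsv[...,1]<90)
    m=cv2.morphologyEx(m.astype(np.uint8),cv2.MORPH_OPEN,np.ones((3,3)))
    Q=P[m>0];print(n,len(Q),"z",np.median(Q[:,2]))
    A=np.linalg.lstsq(np.c_[Q[:,:2]-Q[:,:2].mean(0),np.ones(len(Q))],Q[:,2],rcond=None)[0];print("tilt",A)
    rect(c,m,.14,n)
    cv2.imwrite(f"pics/{n}4.png",c["img"][:,:,::-1])
    if n=="top":
        m=(abs(P[...,0]-.665)<.07)&(abs(P[...,1])<.07)&(z>.035)&(z<.055);rect(c,m,.045,"flat")
```

```text
top 1541 z 0.13841099216445985
tilt [0.0017866  0.00383862 0.13840667]
top centre mm [ 592.7 -273.4] size [50.  92.7] long-axis yaw deg -81.3
flat centre mm [670.2  23.2] size [41.9 92.1] long-axis yaw deg -10.4
side 2228 z 0.13989892827480624
tilt [0.01305986 0.01991105 0.13949513]
side centre mm [ 590.4 -278.2] size [ 52.7 105. ] long-axis yaw deg -81.2
```

View pics/side4.png

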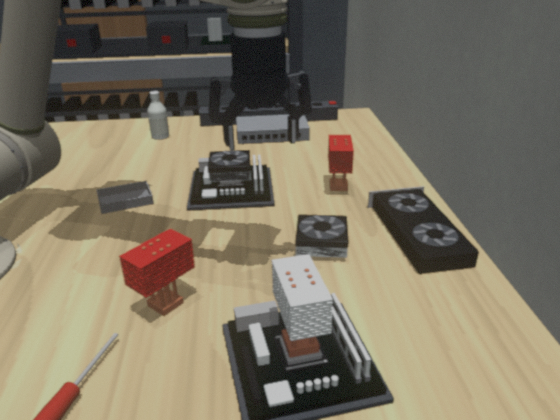

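View pics/top4.png

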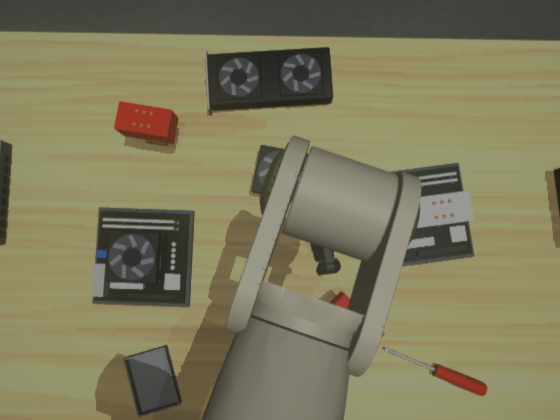

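The side view shows the tower at (300,305) standing upright and centred on the lid. The top view at (445,210) has it parallel to the sticks, at (592.7,-273.4) mm and yaw -81.3°, level, with the top at 140 mm. The flat cooler is unmoved in both views. Handing in.

```bash
python3 -c "
from station import manip
print(manip.close_job())"
```

```text
the job is handed in; nothing more can be done
None
```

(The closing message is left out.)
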